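# Snapped pocket corkscrew onto the inspection rest

## Robot

A 6-joint arm with a two-finger parallel gripper is mounted at the origin on the work surface. World frame = base frame: x ahead of the robot, y to its left, z up, the work surface at z = 0. Lengths are in m, angles in rad, forces in N, time in s.
With the tool pointing down it reaches from about 0.35 to 0.95 m from the base axis. Payload 17.4 kg.
Tool frame: the origin (TCP) lies between the finger pads, 19 mm behind the fingertips; this is the grasp point; z points along the fingers, y is the direction in which the jaws open and shut (so a half turn about z gives the same grasp; the last joint's range is limited). The gripper opens to 93 mm and grips with 3 to 60 N. Pads are 15 mm wide; open, the fingers measure 128 mm over their backs; the gripper's body (75 mm by 188 mm) begins 65 mm behind the grasp point.
Start: joints at [-1.358, 0.116, 1.442, -0, 1.584, -0.038], TCP at [0.168, -0.654, 0.237] pointing down, gripper open.
Joint ranges: [-2.83, 2.83], [-0.83, 2.19], [0.07, 2.5], [-1.14, 4.28], [0.01, 3], [-2.97, 2.97]. Speed limits (rad/s): [1.89, 1.89, 2.22, 3.14, 3.14, 3.14].

## Interface

Orientations are given as [roll, pitch, yaw] about the fixed x, y, z axes, in that order (R = Rz(yaw) Ry(pitch) Rx(roll)).
In Python, from station import monitor, imaging, order gives the robot as it stands.
- The arm moves only by the shell command python3 -m pendant 'ROWS'. ROWS is a JSON object of lists of equal length, an entry for each row: "jaw": the gripper command: -1 is shut, 1 is fully open, values between are in proportion; "slide": the shift along the world's x, y, z in units of 100 mm (1.0 is 100 mm), a list of three; "twist": the turn about the world's z in units of 45 degrees (1.0 is 45 degrees). A call has exactly 8 rows; each row is the pose to reach, as a shift and turn from the pose measured when the call began; what a row does not reach only later rows make up. A row lasts 1/10 s, in which the tool goes at most 50 mm and 8.59 degrees, less where a joint would pass 70% of its speed; a pose out of reach is approached as far as the arm can. A call with a number of a shift or a turn outside -1 to 1 is refused whole. A call with a gripper value outside its range is refused whole. The fingers move at their own pace and stop on an object; the grip force is fixed at half the most. Time passes only in rows, so rows that repeat a pose let the fingers close, or fill a call up. It gives the time, the measured TCP pose, the force and the opening at its end, in the units of the state.
- monitor.state(): the state, without advancing time (a new reading comes with each control period).
- imaging.read_camera(name): name is "scene" or "top" or "wrist"; returns a dict with "pixels" (480x640x3 uint8, red, green, blue), "camera_matrix" (3x3 intrinsics, pixels), "rvec" (rotation vector, rad) and "tvec" (3), from world to camera coordinates, as OpenCV has them; the wrist camera has in their place "tool_from_camera" (4x4, takes a point from camera to tool coordinates, whose origin is the TCP and whose axes are the flange's). Camera axes: x right, y down, z forward; pixel columns grow to the right and rows downward; lengths in m; the calibration is good to about 2 mm. A picture is of the moment at which its call begins: read the wrist's pose just before it. There is no depth.
- order.job_done(): hands the job in, once; it reports no verdict.
The state is a dict: "time_s": time; "joints": joint angles; "qvel": joint speeds; "joint_torque": joint torques, N m; "position": TCP position; "orientation": TCP orientation; "force": force on the tool from outside, world axes, zero at the start; "ft_torque": the same for the moment, N m; "width": finger opening in m.
Only numpy, scipy, OpenCV 4.12 (cv2) and the standard library are available. Lean on these libraries where they do the work, as an engineer would, in place of code of your own. Each camera call takes 0.05 s, during which the arm holds its last target. There are 200 camera calls.

## Task

One of the three pocket corkscrews on the brass turntable has snapped and is shorter than the others: pick it out and lay it lengthwise on the narrow sloped board of the inspection rest, in the middle of its width, flat on the slope with one end down on the lip. Lower it until it lies flat before you let go, do not bump the brass lamp above the board, and leave everything else standing where it is.

Things in the scene. Friction and masses are not known exactly. Their poses are not given: they have to be found in the camera images.
- snapped: the snapped pocket corkscrew, lying flat on the turntable: bar 64 mm long, 20 wide, 16 thick, mother-of-pearl with a steel bolster at one end (-x) only and a stepped break at the other (+x; the last 10 mm are only 11 mm wide). Origin: centre of its underside; x along its length, y across, z up
- snapped_mid (a point): middle of the snapped corkscrew, 8 mm above its underside
- whole_a: flat bar lying on the turntable: mother-of-pearl handle 20 wide and 16 thick with a steel bolster at BOTH ends and a thin steel worm drawn along its top; 94 mm long, unbroken. Origin: centre of its underside; x along its length, z up. Leave alone
- whole_b: flat bar lying on the turntable: mother-of-pearl handle 20 wide and 16 thick with a steel bolster at BOTH ends and a thin steel worm drawn along its top; 94 mm long, unbroken. Origin: centre of its underside; x along its length, z up. Leave alone
- turntable: round brass turntable, 340 mm across, top 30 mm above the counter, locked; carries the three pocket corkscrews, the tastevin and the stopper, each about 95 mm from its centre. Origin: centre of its underside
- rest: inspection rest, fixed: dark wooden foot 170 x 110 x 14 mm with a brass post that carries the sloped board. Origin on the counter, x points away from the side where the board is lowest
- board: the rest's narrow board, 110 long, 56 wide, 10 thick, rising 35 degrees away from the robot, low end 75 mm above the counter. Origin: on its upper face, mid-width, where it meets the lip; x up the slope, y across, z out of the face. Brass lip at x = -6..0 mm, 12 mm high above the face. With an end on the lip the snapped bar has its middle at x = 32 mm
- lamp: brass tube lamp over the board, fixed to the rest: tube 130 mm long (along the board's y), 22 mm across. Origin: middle of the tube, 50 mm horizontally beyond the board's origin and 125 mm above it. A thin arm runs from it back and down behind the board. A tool pointing straight down at the place strikes it; one square to the board (tilted 35 degrees) clears it
- tastevin: silver tasting cup with dimpled bowl, 74 mm across, 26 high, small loop handle, on the turntable. Origin: centre of its underside. Leave alone
- stopper: crystal decanter stopper standing on the turntable, 40 mm across, 60 high. Origin: centre of its underside. Leave alone
- rack_corkscrew: steel rack-and-pinion corkscrew standing on the counter beyond the turntable, 155 mm high, 104 mm across its arms. Origin: centre of its underside. Leave alone
- loupe: small folding loupe lying on the counter near the robot, 73 mm long, 12 high. Origin: centre of its round end's underside. Leave alone

How it is judged:
On the way:
1. the snapped corkscrew, still in the fingers, lies on the sloped board in its place, flat on the slope (contact force between the fingers and snapped above 1 N and x of snapped_mid in the frame of board between 0.024 and 0.043 m and y of snapped_mid in the frame of board between -0.015 and 0.015 m and z of snapped_mid in the frame of board between 0.004 and 0.013 m and angle between the x axis of snapped and the x axis of board, either way round below 0.26 rad and angle between the z axis of snapped and the z axis of board, either way round below 0.17 rad), for 0.1 s.
At the end, for the whole second after the job is handed in: Snapped corkscrew released, still, on the board: middle 24-43 mm up from the lip (32 = end on lip), within 15 mm of mid-width, lengthwise within 0.26 rad, flat within 0.17 rad, middle 4-13 mm off the face. Lamp not struck over 6 N; other pieces moved under 25 mm, tipped under 0.5 rad (x of snapped_mid in the frame of board between 0.024 and 0.043 m and y of snapped_mid in the frame of board between -0.015 and 0.015 m and z of snapped_mid in the frame of board between 0.004 and 0.013 m and angle between the x axis of snapped and the x axis of board, either way round below 0.26 rad and angle between the z axis of snapped and the z axis of board, either way round below 0.17 rad and contact force between snapped and board above 0.1 N and linear speed of snapped below 0.02 m/s and angular speed of snapped below 0.2 rad/s); the robot touches nothing.
It fails at once if the lamp is struck (over 6 N) by the arm, the fingers or the piece (contact force between any of the arm, the fingers, snapped and lamp above 6 N).
It fails at once if another piece is moved over 25 mm or tipped over 0.5 rad (distance of any of whole_a, whole_b, tastevin, stopper, rack_corkscrew, loupe from where it was at the start of the episode above 0.025 m or angle between any of whole_a, whole_b, tastevin, stopper, rack_corkscrew, loupe's own z axis and vertical above 0.5 rad).
It also fails if it takes over 53 s, if anything falls off the work surface, if the arm or the gripper's body presses on something with over 40 N, if the wrist force passes 120 N, or if a joint passes its speed limit or range.

## Working session

There is one attempt and no reset: what is moved stays moved. The work goes in short steps, Python scripts to look and compute and a shell command to move; the robot and the scene stay as the last step left them, time stands still between calls to the robot, and variables do not carry over. Pictures are saved under pics/ and viewed, about 8 in all and at most 12, crops included, and the job is handed in when it is done.

```bash
ls; mkdir -p pics; python3 - <<'E'
from station import monitor, imaging
import cv2,pickle
s=monitor.state(); print({k:s[k] for k in('time_s','position','orientation','width','joints')})
d={n:imaging.read_camera(n) for n in('scene','top','wrist')}
pickle.dump(d,open('d0.pkl','wb'))
for n in('scene','top'):
    cv2.imwrite(f'pics/{n}0.png',d[n]['pixels'][:,:,::-1]); print(n,d[n]['camera_matrix'],d[n]['rvec'],d[n]['tvec'])
print(d['wrist']['tool_from_camera'])
E
```

```text
pics
{'time_s': 0.0, 'position': array([ 0.16746409, -0.65369599,  0.23671072]), 'orientation': array([-3.14042227e+00, -5.60098928e-05,  2.50777590e-01]), 'width': 0.0929342180493431, 'joints': array([-1.35781194e+00,  1.16468878e-01,  1.44227492e+00,  1.17489796e-05,
        1.58402052e+00, -3.77930903e-02])}
scene [[530.39278864   0.         318.05094881]
 [  0.         530.39278864 229.68490233]
 [  0.           0.           1.        ]] [ 1.8493874   1.48134934 -0.69935885] [-0.13197787 -0.24990862  1.38421272]
top [[446.5834666    0.         319.08769619]
 [  0.         446.5834666  233.39180164]
 [  0.           0.           1.        ]] [ 2.17239004 -2.15767611  0.11311589] [-0.00153517  0.59401107  0.82778773]
[[-1.02487359e-03 -9.71074041e-01 -2.38776374e-01  6.65521037e-02]
 [ 9.99999138e-01 -1.19127299e-03  5.52573816e-04  3.96157821e-04]
 [-8.21037933e-04 -2.38775602e-01  9.71074425e-01 -1.46063721e-01]
 [ 0.00000000e+00  0.00000000e+00  0.00000000e+00  1.00000000e+00]]
```

View pics/top0.png

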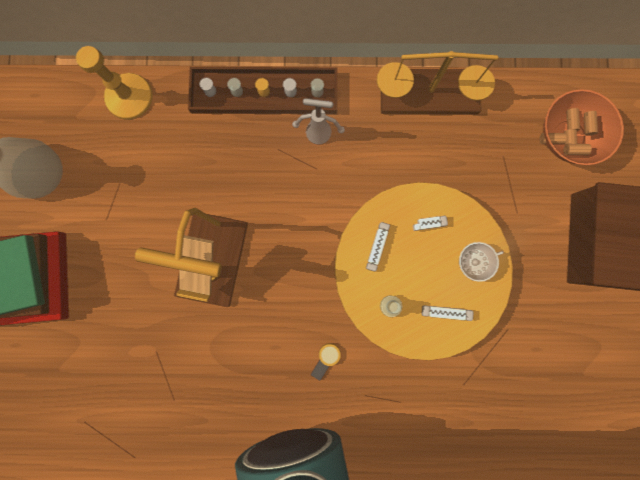

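View pics/scene0.png

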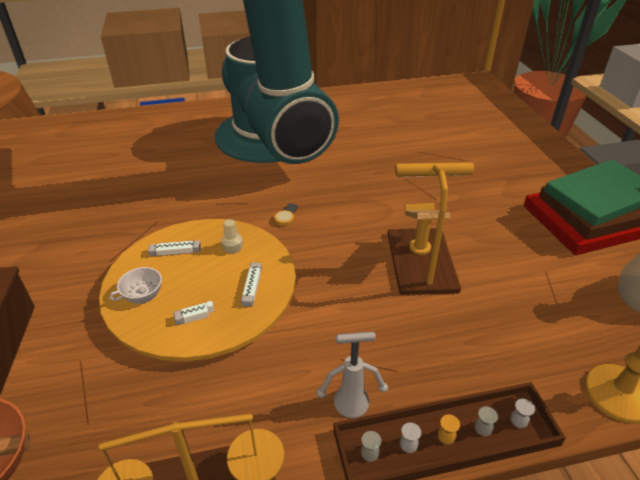

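```bash
cat > h.py <<'E'
import numpy as np,cv2,pickle
def ray(c,uv):
    R=cv2.Rodrigues(np.array(c['rvec'],float))[0]; t=np.array(c['tvec'],float).ravel()
    d=R.T@np.linalg.inv(c['camera_matrix'])@[uv[0],uv[1],1]; return -R.T@t,d
def onz(c,uv,z):
    o,d=ray(c,uv); return o+d*(z-o[2])/d[2]
def tri(c1,u1,c2,u2):
    o,d=ray(c1,u1);p,e=ray(c2,u2)
    s=np.linalg.lstsq(np.c_[d,-e],p-o,rcond=None)[0]
    a=o+s[0]*d;b=p+s[1]*e; return (a+b)/2,np.linalg.norm(a-b)
def proj(c,P): return cv2.projectPoints(np.array(P,float).reshape(-1,3),np.array(c['rvec'],float),np.array(c['tvec'],float),c['camera_matrix'],None)[0].reshape(-1,2)
E
python3 - <<'E'
from h import *
d=pickle.load(open('d0.pkl','rb'))
T=d['top'];S=d['scene']
hsv=cv2.cvtColor(T['pixels'],cv2.COLOR_RGB2HSV)
m=((hsv[...,1]<110)).astype(np.uint8); m[:190]=0;m[350:]=0;m[:,:345]=0;m[:,505:]=0
for c in cv2.findContours(m,0,2)[0]:
    if cv2.contourArea(c)<60: continue
    r=cv2.minAreaRect(c); P=[onz(T,q,.046)[:2] for q in cv2.boxPoints(r)]
    print('top',np.round(r[0]),np.round(onz(T,r[0],.046),4),'edges',np.round([np.linalg.norm(P[1]-P[0]),np.linalg.norm(P[2]-P[1])],4),np.round([np.arctan2(*(P[1]-P[0])[::-1]),np.arctan2(*(P[2]-P[1])[::-1])],3))
a=cv2.resize(T['pixels'][195:315,130:255],None,fx=4,fy=4,interpolation=2)[:480]
b=cv2.resize(S['pixels'][150:300,380:480],None,fx=3.2,fy=3.2,interpolation=2)
a=cv2.resize(T['pixels'][200:310,130:250],(480,440),interpolation=2)
b=cv2.resize(S['pixels'][155:265,390:470],(320,440),interpolation=2)
cv2.imwrite('pics/zoom.png',np.hstack([a,b])[:,:,::-1])
E
```

```text
top [447. 313.] [ 0.4461 -0.2363  0.046 ] edges [0.0203 0.094 ] [-0.118 -1.663]
top [391. 306.] [ 0.4576 -0.1322  0.046 ] edges [0.0373 0.0368] [-1.564  3.129]
top [479. 261.] [ 0.5417 -0.2976  0.046 ] edges [0.0737 0.0756] [-0.46  -2.013]
top [378. 246.] [ 0.5687 -0.1081  0.046 ] edges [0.0933 0.0216] [-0.299 -1.863]
top [430. 222.] [ 0.6149 -0.2072  0.046 ] edges [0.066  0.0213] [-1.421 -3.024]
```

View pics/zoom.png

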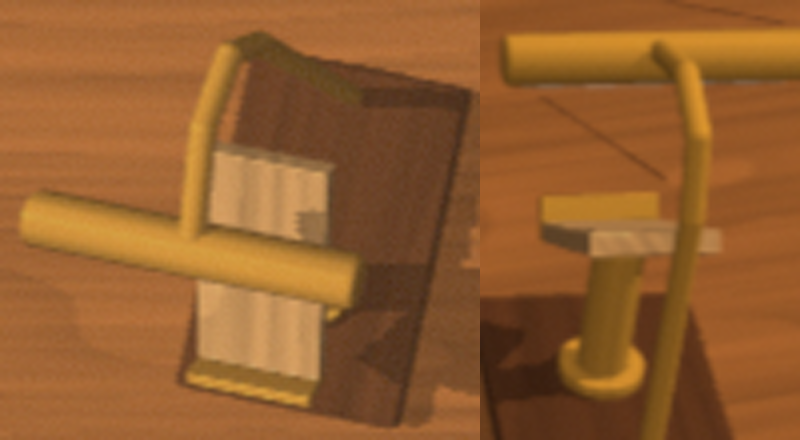

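```bash
python3 - <<'E'
from h import *
d=pickle.load(open('d0.pkl','rb'));T=d['top'];S=d['scene']
def p(n,u,v): r=tri(T,u,S,v); print(n,np.round(r[0],4),round(r[1],4)); return r[0]
l1=p('lampR',(217.5,270),(397,169.3)); l2=p('lampL',(137.5,254.3),(473,169)); print('lamp len',np.linalg.norm(l1-l2),(l1+l2)/2)
h1=p('highR',(213.25,241.75),(417.5,212.5)); h2=p('highL',(184.25,237.5),(450,213)); print(np.linalg.norm(h1-h2))
z0=.075
for z in(.07,.075,.08,.085): 
    a,b=onz(T,(316/4+130,380/4+200),z),onz(T,(195/4+130,358/4+200),z)
    H1,H2=onz(T,(213.25,241.75),z+.0631),onz(T,(184.25,237.5),z+.0631)
    L1,L2=onz(T,(217.5,270),z+.125),onz(T,(137.5,254.3),z+.125)
    o=(a+b)/2;h=(H1+H2)/2;l=(L1+L2)/2
    f=lambda q:np.arctan2(*(q)[1::-1])
    print(z,o,'w',np.linalg.norm(a-b),np.linalg.norm(H1-H2),'horiz len (90.1)',np.linalg.norm((h-o)[:2]),'yaw',f(h-o),f(b-a)-np.pi/2,f(H2-H1)-np.pi/2,f(L2-L1)-np.pi/2,'lamp',l,np.linalg.norm((l-o)[:2]),np.linalg.norm(L1-L2))
# foot corners at z=.014
for q in((470,92),(398,425),(180,382)): print(onz(T,(q[0]/4+130,q[1]/4+200),.014))
E
```

```text
lampR [0.5185 0.1576 0.1993] 0.0001
lampL [0.5422 0.2839 0.1962] 0.0019
lamp len 0.12855798129999904 [0.53030959 0.22074821 0.19773878]
highR [0.5675 0.1813 0.1399] 0.003
highL [0.5756 0.2345 0.135 ] 0.0083
0.05406342975915865
0.07 [0.48098307 0.22885222 0.07      ] w 0.05610080536411034 0.04993640263273266 horiz len (90.1) 0.09296519168792704 yaw -0.24672078757996885 -0.17036221057896483 -0.13871967782756767 -0.18535671265219023 lamp [0.53025594 0.22097789 0.195     ] 0.0498981086437441 0.1270935987286952
0.075 [0.48111238 0.22744993 0.075     ] w 0.055757283686815554 0.04960501944678649 horiz len (90.1) 0.09238751522019495 yaw -0.24792481913540002 -0.17036221057896395 -0.1387196778275681 -0.18535671265219067 lamp [0.53005238 0.21937907 0.2       ] 0.049601033892498536 0.12617470024636543
0.08 [0.4812417  0.22604764 0.08      ] w 0.05541376200952075 0.04927363626084034 horiz len (90.1) 0.09180997437123134 yaw -0.2491440006655156 -0.17036221057896417 -0.13871967782756855 -0.18535671265219 lamp [0.52984882 0.21778024 0.205     ] 0.04930519994975202 0.1252558017640357
0.085 [0.48137101 0.22464535 0.085     ] w 0.05507024033222583 0.04894225307489416 horiz len (90.1) 0.09123257171660905 yaw -0.25037861622837176 -0.17036221057896372 -0.13871967782756922 -0.18535671265219023 lamp [0.52964527 0.21618142 0.21      ] 0.04901062928450941 0.12433690328170592
[0.61558401 0.14378224 0.014     ]
[0.45319236 0.17466951 0.014     ]
[0.47303199 0.28090156 0.014     ]
```

```bash
python3 -m pendant '{"jaw":[1,1,1,1,1,1,1,1],"slide":[[0.2,0.2,0],[0.4,0.4,0],[0.6,0.6,0],[0.8,0.8,0],[1,1,0],[1,1,0],[1,1,0],[1,1,0]],"twist":[0.15,0.3,0.45,0.6,0.75,0.9,1,1]}'
python3 -m pendant '{"jaw":[1,1,1,1,1,1,1,1],"slide":[[0.2,0.2,0],[0.4,0.4,0],[0.6,0.6,0],[0.8,0.8,0],[1,1,0],[1,1,0],[1,1,0],[1,1,0]],"twist":[0.15,0.3,0.45,0.6,0.75,0.87,0.87,0.87]}'
```

```text
time_s: 0.95
position: [0.2676, -0.5535, 0.2367]
orientation: [-3.141, -0.0, 1.038]
force: [-0.3, 0.4, -0.4]
width: 0.0928
time_s: 1.75
position: [0.3674, -0.4538, 0.2366]
orientation: [-3.14, -0.0, 1.716]
force: [-1.4, -0.4, -0.3]
width: 0.0929
```

Accurate tracking. Continue to above the piece.

```bash
for i in 1 ; do python3 -m pendant '{"jaw":[1,1,1,1,1,1,1,1],"slide":[[0.2,0.2,0],[0.4,0.4,0],[0.6,0.6,0],[0.8,0.8,0],[1,1,0],[1,1,0],[1,1,0],[1,1,0]],"twist":[0,0,0,0,0,0,0,0]}'; done
python3 -m pendant '{"jaw":[1,1,1,1,1,1,1,1],"slide":[[0.2,0.2,0],[0.4,0.4,0],[0.6,0.6,0],[0.8,0.8,0],[1,1,0],[1,1,0],[1,1,0],[1,1,0]],"twist":[0,0,0,0,0,0,0,0]}'
python3 - <<'E'
from h import *
from station import monitor, imaging
from scipy.spatial.transform import Rotation as Ro
s=monitor.state();w=imaging.read_camera('wrist');print(s['position'],s['orientation'])
cv2.imwrite('pics/w1.png',w['pixels'][:,:,::-1])
pickle.dump((s,w),open('w1.pkl','wb'))
R=Ro.from_euler('xyz',s['orientation']).as_matrix();C=w['tool_from_camera']
Rc=R@C[:3,:3];o=R@C[:3,3]+s['position']
c=dict(camera_matrix=w['camera_matrix'],rvec=cv2.Rodrigues(Rc.T)[0],tvec=-Rc.T@o)
hsv=cv2.cvtColor(w['pixels'],cv2.COLOR_RGB2HSV)
m=(hsv[...,1]<110).astype(np.uint8);m=cv2.morphologyEx(m,cv2.MORPH_CLOSE,np.ones((5,5)))
for k in cv2.findContours(m,0,2)[0]:
    if cv2.contourArea(k)<300: continue
    r=cv2.minAreaRect(k);P=[onz(c,q,.046)[:2] for q in cv2.boxPoints(r)]
    print(np.round(r[0]),np.mean(P,0),np.linalg.norm(P[1]-P[0]),np.linalg.norm(P[2]-P[1]),np.arctan2(*(P[1]-P[0])[::-1]),np.arctan2(*(P[2]-P[1])[::-1]))
E
```

```text
time_s: 2.55
position: [0.4668, -0.3546, 0.2365]
orientation: [-3.14, -0.0, 1.714]
force: [0.2, 0.5, -0.2]
width: 0.093
time_s: 3.35
position: [0.5661, -0.2556, 0.2366]
orientation: [-3.14, -0.0, 1.712]
force: [0.9, 0.6, -0.6]
width: 0.093
[ 0.56608238 -0.25559578  0.23655037] [-3.13989675e+00 -1.15718231e-04  1.71242545e+00]
[320. 362.] [ 0.5913946  -0.43642313] 0.6747406439196495 0.3179107036702802 0.14120228969872375 -1.2035299313758432
[291. 253.] [ 0.54227083 -0.29611028] 0.07447453249790283 0.07299653248328636 1.2132879303028004 -0.3453552164411954
[374. 180.] [ 0.61584798 -0.20776675] 0.020656992243089586 0.06273614910884939 0.1405612022301185 -1.382799920197206
[208. 184.] [ 0.44939669 -0.2363469 ] 0.09358829645422095 0.022245270873030784 1.459246105614027 -0.019944584003044157
[576. 184.] [ 0.81734956 -0.18525936] 0.11352438550324087 0.009956127780765435 1.570686459698627 -0.14057559570545
[224.  72.] [ 0.45864221 -0.12953071] 0.039928032565934475 0.04650827454448381 0.44462583156935986 -1.1053907598081802
[344.  68.] [ 0.5700085  -0.11014368] 0.022094383077119858 0.09238951087546729 1.1771957453826831 -0.29716864432426776
[603.  20.] [ 0.79439871 -0.03877966] 0.06402119908281444 0.033695608936140174 0.1397348106149049 -1.203529973106418
```

View pics/w1.png

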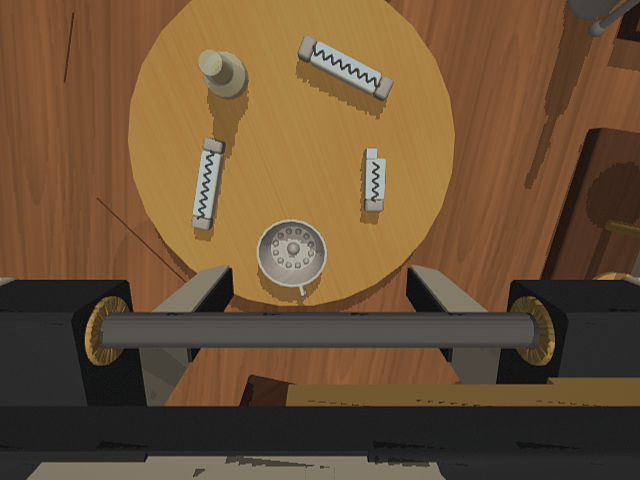

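```bash
python3 -m pendant '{"jaw":[1,1,1,1,1,1,1,1],"slide":[[0.25,0.24,-0.1],[0.5,0.48,-0.3],[0.5,0.48,-0.5],[0.5,0.48,-0.7],[0.5,0.48,-0.9],[0.5,0.48,-1],[0.5,0.48,-1],[0.5,0.48,-1]],"twist":[0.02,0.02,0.02,0.02,0.02,0.02,0.02,0.02]}'
python3 -m pendant '{"jaw":[1,1,1,1,1,1,1,1],"slide":[[0,0,-0.15],[0,0,-0.3],[0,0,-0.45],[0,0,-0.6],[0,0,-0.7],[0,0,-0.8],[0,0,-0.84],[0,0,-0.84]],"twist":[0,0,0,0,0,0,0,0]}'
python3 -m pendant '{"jaw":[-1,-1,-1,-1,-1,-1,-1,-1],"slide":[[0,0,0],[0,0,0],[0,0,0],[0,0,0],[0,0,0],[0,0,0],[0,0,0],[0,0,0]],"twist":[0,0,0,0,0,0,0,0]}'
```

```text
time_s: 4.2
position: [0.6161, -0.2081, 0.1376]
orientation: [-3.141, 0.0, 1.727]
force: [-0.7, -0.5, 0.4]
width: 0.093
time_s: 5.0
position: [0.616, -0.2081, 0.053]
orientation: [-3.14, 0.0, 1.727]
force: [-0.2, 0.2, 0.1]
width: 0.0929
time_s: 5.8
position: [0.616, -0.2081, 0.053]
orientation: [-3.14, 0.0, 1.727]
force: [-0.1, 0.2, 0.1]
width: 0.0335
```

```bash
python3 -m pendant '{"jaw":[-1,-1,-1,-1,-1,-1,-1,-1],"slide":[[0,0,0],[0,0,0],[0,0,0],[0,0,0],[0,0,0],[0,0,0.05],[0,0,0.1],[0,0,0.2]],"twist":[0,0,0,0,0,0,0,0]}'
python3 -m pendant '{"jaw":[-1,-1,-1,-1,-1,-1,-1,-1],"slide":[[0,0,0.2],[0,0,0.4],[0,0,0.6],[0,0,0.8],[0,0,1],[0,0,1],[0,0,1],[0,0,1]],"twist":[0,0,0,0,0,0,0,0]}'
```

```text
time_s: 6.6
position: [0.6158, -0.208, 0.0732]
orientation: [-3.14, -0.0, 1.727]
force: [-0.0, 0.9, -0.7]
width: 0.0199
time_s: 7.4
position: [0.6154, -0.2078, 0.1721]
orientation: [-3.138, -0.001, 1.727]
force: [0.1, -0.2, -1.1]
width: 0.0193
```

```bash
python3 -m pendant '{"jaw":[-1,-1,-1,-1,-1,-1,-1,-1],"slide":[[0,0,0.2],[0,0.2,0.4],[0.2,0.4,0.6],[0.4,0.6,0.8],[0.6,0.8,1],[0.8,1,1],[1,1,1],[1,1,1]],"twist":[0.15,0.3,0.45,0.6,0.75,0.9,1,1]}'
python3 -m pendant '{"jaw":[-1,-1,-1,-1,-1,-1,-1,-1],"slide":[[0.2,0.2,0.2],[0.4,0.4,0.4],[0.6,0.6,0.6],[0.8,0.8,0.8],[1,1,1],[1,1,1],[1,1,1],[1,1,1]],"twist":[0.15,0.3,0.45,0.6,0.75,0.8,0.8,0.8]}'
python3 -m pendant '{"jaw":[-1,-1,-1,-1,-1,-1,-1,-1],"slide":[[0.2,0,0.2],[0.4,0,0.4],[0.6,0,0.6],[0.8,0,0.8],[1,0,1],[1,0,1],[1,0,1],[1,0,1]],"twist":[0,0,0,0,0,0,0,0]}'
python3 -c "
from station import monitor;print(monitor.state()['joints'])"
```

```text
time_s: 8.2
position: [0.7167, -0.107, 0.2699]
orientation: [-3.137, -0.003, 2.516]
force: [-0.1, 0.0, -0.9]
width: 0.0198
time_s: 9.0
position: [0.8163, -0.0076, 0.3687]
orientation: [-3.137, -0.005, -3.141]
force: [-0.5, 0.0, -1.4]
width: 0.0197
time_s: 9.8
position: [0.8987, -0.0081, 0.4568]
orientation: [-3.137, 0.009, 3.14]
force: [1.0, -0.5, -0.7]
width: 0.0198
[-0.03605351  0.86003789  0.07499179 -0.00510257  2.19742579 -1.60853611]
```

```bash
python3 -m pendant '{"jaw":[-1,-1,-1,-1,-1,-1,-1,-1],"slide":[[0.5,0,0],[1,0,0],[1,0,0],[1,0,0],[1,0,0],[1,0,0],[1,0,0],[1,0,0]],"twist":[0,0,0,0,0,0,0,0]}'
python3 -c "
from station import monitor;print(monitor.state()['joints'])"
```

```text
time_s: 10.6
position: [0.9339, -0.0076, 0.418]
orientation: [-3.137, 0.044, 3.141]
force: [0.6, -0.7, 0.0]
width: 0.0197
[-0.03442705  0.90419069  0.07310368 -0.00385493  2.1200062  -1.60611369]
```

```bash
python3 -m pendant '{"jaw":[-1,-1,-1,-1,-1,-1,-1,-1],"slide":[[1,0,0.7],[1,0,0.7],[1,0,0.7],[1,0,0.7],[1,0,0.7],[1,0,0.7],[1,0,0.7],[1,0,0.7]],"twist":[0,0,0,0,0,0,0,0]}'
python3 -c "
from station import monitor;print(monitor.state()['joints'])"
```

```text
time_s: 11.4
position: [0.938, -0.007, 0.4278]
orientation: [-3.137, 0.079, 3.141]
force: [-0.4, -0.2, -0.2]
width: 0.0195
[-0.03394522  0.89399313  0.07345289 -0.00280057  2.09518026 -1.60507616]
```

```bash
python3 -m pendant '{"jaw":[-1,-1,-1,-1,-1,-1,-1,-1],"slide":[[1,0.5,1],[1,0.5,1],[1,0.5,1],[1,0.5,1],[1,0.5,1],[1,0.5,1],[1,0.5,1],[1,0.5,1]],"twist":[0.03,0.03,0.03,0.03,0.03,0.03,0.03,0.03]}'
python3 -m pendant '{"jaw":[-1,-1,-1,-1,-1,-1,-1,-1],"slide":[[1,0.6,1],[1,0.6,1],[1,0.6,1],[1,0.6,1],[1,0.6,1],[1,0.6,1],[1,0.6,1],[1,0.6,1]],"twist":[0.07,0.07,0.07,0.07,0.07,0.07,0.07,0.07]}'
python3 -c "
from station import monitor;print(monitor.state()['joints'])"
```

```text
time_s: 12.2
position: [0.9302, 0.0372, 0.4548]
orientation: [-3.137, 0.113, -3.119]
force: [-0.4, -0.9, -0.2]
width: 0.0196
time_s: 13.0
position: [0.922, 0.0857, 0.4776]
orientation: [-3.138, 0.148, -3.064]
force: [0.5, 0.0, -0.4]
width: 0.0198
[ 0.06582022  0.8410632   0.07353804 -0.00269592  2.07867803 -1.58334255]
```

```bash
R='{"jaw":[-1,-1,-1,-1,-1,-1,-1,-1],"slide":[[1,0.1,0.5],[1,0.1,0.5],[1,0.1,0.5],[1,0.1,0.5],[1,0.1,0.5],[1,0.1,0.5],[1,0.1,0.5],[1,0.1,0.5]],"twist":[0,0,0,0,0,0,0,0]}'; :
python3 -m pendant '{"jaw":[-1,-1,-1,-1,-1,-1,-1,-1],"slide":[[1,0.1,0.5],[1,0.1,0.5],[1,0.1,0.5],[1,0.1,0.5],[1,0.1,0.5],[1,0.1,0.5],[1,0.1,0.5],[1,0.1,0.5]],"twist":[0,0,0,0,0,0,0,0]}'
python3 -m pendant '{"jaw":[-1,-1,-1,-1,-1,-1,-1,-1],"slide":[[1,0.1,0.5],[1,0.1,0.5],[1,0.1,0.5],[1,0.1,0.5],[1,0.1,0.5],[1,0.1,0.5],[1,0.1,0.5],[1,0.1,0.5]],"twist":[0,0,0,0,0,0,0,0]}'
python3 -m pendant '{"jaw":[-1,-1,-1,-1,-1,-1,-1,-1],"slide":[[1,0.1,0.5],[1,0.1,0.5],[1,0.1,0.5],[1,0.1,0.5],[1,0.1,0.5],[1,0.1,0.5],[1,0.1,0.5],[1,0.1,0.5]],"twist":[0,0,0,0,0,0,0,0]}'
python3 -c "
from station import monitor;print(monitor.state()['joints'])"
```

```text
time_s: 13.8
position: [0.9384, 0.0877, 0.4702]
orientation: [-3.138, 0.184, -3.064]
force: [-0.1, 0.2, -0.3]
width: 0.0195
time_s: 14.6
position: [0.9543, 0.0896, 0.4637]
orientation: [-3.139, 0.221, -3.064]
force: [0.4, 0.7, 0.2]
width: 0.0196
time_s: 15.4
position: [0.9699, 0.0914, 0.458]
orientation: [-3.139, 0.259, -3.064]
force: [0.7, -0.5, -0.8]
width: 0.0198
[ 6.78296495e-02  8.70125291e-01  7.33730173e-02 -4.37999612e-06
  1.93952176e+00 -1.58015759e+00]
```

```bash
python3 -m pendant '{"jaw":[-1,-1,-1,-1,-1,-1,-1,-1],"slide":[[1,0.1,0.5],[1,0.1,0.5],[1,0.1,0.5],[1,0.1,0.5],[1,0.1,0.5],[1,0.1,0.5],[1,0.1,0.5],[1,0.1,0.5]],"twist":[0,0,0,0,0,0,0,0]}'
python3 -m pendant '{"jaw":[-1,-1,-1,-1,-1,-1,-1,-1],"slide":[[1,0.1,0.5],[1,0.1,0.5],[1,0.1,0.5],[1,0.1,0.5],[1,0.1,0.5],[1,0.1,0.5],[1,0.1,0.5],[1,0.1,0.5]],"twist":[0,0,0,0,0,0,0,0]}'
python3 -m pendant '{"jaw":[-1,-1,-1,-1,-1,-1,-1,-1],"slide":[[1,0.1,0.5],[1,0.1,0.5],[1,0.1,0.5],[1,0.1,0.5],[1,0.1,0.5],[1,0.1,0.5],[1,0.1,0.5],[1,0.1,0.5]],"twist":[0,0,0,0,0,0,0,0]}'
python3 -m pendant '{"jaw":[-1,-1,-1,-1,-1,-1,-1,-1],"slide":[[1,0.1,0.5],[1,0.1,0.5],[1,0.1,0.5],[1,0.1,0.5],[1,0.1,0.5],[1,0.1,0.5],[1,0.1,0.5],[1,0.1,0.5]],"twist":[0,0,0,0,0,0,0,0]}'
python3 -m pendant '{"jaw":[-1,-1,-1,-1,-1,-1,-1,-1],"slide":[[1,0.1,0.5],[1,0.1,0.5],[1,0.1,0.5],[1,0.1,0.5],[1,0.1,0.5],[1,0.1,0.5],[1,0.1,0.5],[1,0.1,0.5]],"twist":[0,0,0,0,0,0,0,0]}'
python3 -m pendant '{"jaw":[-1,-1,-1,-1,-1,-1,-1,-1],"slide":[[1,0.1,0.5],[1,0.1,0.5],[1,0.1,0.5],[1,0.1,0.5],[1,0.1,0.5],[1,0.1,0.5],[1,0.1,0.5],[1,0.1,0.5]],"twist":[0,0,0,0,0,0,0,0]}'
python3 -m pendant '{"jaw":[-1,-1,-1,-1,-1,-1,-1,-1],"slide":[[1,0.1,0.5],[1,0.1,0.5],[1,0.1,0.5],[1,0.1,0.5],[1,0.1,0.5],[1,0.1,0.5],[1,0.1,0.5],[1,0.1,0.5]],"twist":[0,0,0,0,0,0,0,0]}'
python3 -m pendant '{"jaw":[-1,-1,-1,-1,-1,-1,-1,-1],"slide":[[1,0.1,0.5],[1,0.1,0.5],[1,0.1,0.5],[1,0.1,0.5],[1,0.1,0.5],[1,0.1,0.5],[1,0.1,0.5],[1,0.1,0.5]],"twist":[0,0,0,0,0,0,0,0]}'
```

```text
time_s: 16.2
position: [0.9852, 0.0932, 0.4532]
orientation: [-3.14, 0.297, -3.064]
force: [0.1, -0.2, -0.7]
width: 0.0196
time_s: 17.0
position: [1.0003, 0.095, 0.4491]
orientation: [-3.14, 0.335, -3.064]
force: [0.3, 1.1, -0.3]
width: 0.0195
time_s: 17.8
position: [1.0149, 0.0967, 0.4459]
orientation: [-3.141, 0.374, -3.064]
force: [0.2, 0.8, 0.7]
width: 0.0194
time_s: 18.6
position: [1.0293, 0.0983, 0.4432]
orientation: [-3.142, 0.413, -3.064]
force: [-0.2, 0.1, -0.4]
width: 0.0198
time_s: 19.4
position: [1.0434, 0.0999, 0.4412]
orientation: [3.141, 0.452, -3.064]
force: [0.1, -0.8, -0.3]
width: 0.0196
time_s: 20.2
position: [1.0572, 0.1014, 0.4399]
orientation: [3.14, 0.491, -3.064]
force: [0.1, 0.6, 0.0]
width: 0.0201
time_s: 21.0
position: [1.0705, 0.1029, 0.4391]
orientation: [3.14, 0.531, -3.064]
force: [-0.9, 0.1, -0.4]
width: 0.0194
time_s: 21.8
position: [1.0835, 0.1043, 0.4388]
orientation: [3.139, 0.57, -3.064]
force: [0.6, 0.7, -0.6]
width: 0.0196
```

```bash
python3 -m pendant '{"jaw":[-1,-1,-1,-1,-1,-1,-1,-1],"slide":[[1,0.1,0.5],[1,0.1,0.5],[1,0.1,0.5],[1,0.1,0.5],[1,0.1,0.5],[1,0.1,0.5],[1,0.1,0.5],[1,0.1,0.5]],"twist":[0,0,0,0,0,0,0,0]}'
python3 -m pendant '{"jaw":[-1,-1,-1,-1,-1,-1,-1,-1],"slide":[[-0.2,0.05,0],[-0.4,0.1,0],[-0.6,0.15,0],[-0.8,0.2,0],[-1,0.2,0],[-1,0.2,0],[-1,0.2,0],[-1,0.2,0]],"twist":[-0.05,-0.1,-0.15,-0.2,-0.25,-0.3,-0.335,-0.335]}'
python3 -m pendant '{"jaw":[-1,-1,-1,-1,-1,-1,-1,-1],"slide":[[-0.2,0.05,0],[-0.4,0.1,0],[-0.6,0.15,0],[-0.8,0.2,0],[-1,0.2,0],[-1,0.2,0],[-1,0.2,0],[-1,0.2,0]],"twist":[0,0,0,0,0,0,0,0]}'
python3 -m pendant '{"jaw":[-1,-1,-1,-1,-1,-1,-1,-1],"slide":[[-0.2,0.05,0],[-0.4,0.1,0],[-0.6,0.15,0],[-0.8,0.2,0],[-1,0.2,0],[-1,0.2,0],[-1,0.2,0],[-1,0.2,0]],"twist":[0,0,0,0,0,0,0,0]}'
python3 -m pendant '{"jaw":[-1,-1,-1,-1,-1,-1,-1,-1],"slide":[[-0.2,0.05,0],[-0.4,0.1,0],[-0.6,0.15,0],[-0.8,0.2,0],[-1,0.2,0],[-1,0.2,0],[-1,0.2,0],[-1,0.2,0]],"twist":[0,0,0,0,0,0,0,0]}'
python3 -c "
from station import monitor;print(monitor.state()['joints'])"
```

```text
time_s: 22.6
position: [1.0961, 0.1057, 0.439]
orientation: [3.138, 0.609, -3.064]
force: [1.2, -0.1, -0.6]
width: 0.0197
time_s: 23.4
position: [0.9959, 0.1262, 0.4393]
orientation: [3.138, 0.61, 2.956]
force: [-0.5, 0.1, -0.4]
width: 0.0197
time_s: 24.2
position: [0.8965, 0.146, 0.4388]
orientation: [3.138, 0.609, 2.956]
force: [0.7, 1.1, -1.4]
width: 0.0197
time_s: 25.0
position: [0.7974, 0.1659, 0.4381]
orientation: [3.138, 0.608, 2.956]
force: [0.1, -0.5, -0.2]
width: 0.0197
time_s: 25.8
position: [0.6984, 0.1857, 0.4376]
orientation: [3.139, 0.608, 2.956]
force: [0.3, 0.5, -0.5]
width: 0.0198
[ 0.33534016 -0.09013479  1.41041281 -0.29788276  1.28942738 -1.04580808]
```

```bash
python3 -m pendant '{"jaw":[-1,-1,-1,-1,-1,-1,-1,-1],"slide":[[-0.2,0.05,0],[-0.4,0.1,0],[-0.6,0.15,0],[-0.8,0.2,0],[-1,0.2,0],[-1,0.2,0],[-1,0.2,0],[-1,0.2,0]],"twist":[0,0,0,0,0,0,0,0]}'
python3 -m pendant '{"jaw":[-1,-1,-1,-1,-1,-1,-1,-1],"slide":[[-0.2,0.05,0],[-0.4,0.1,0],[-0.6,0.15,0],[-0.8,0.2,0],[-1,0.2,0],[-1,0.2,0],[-1,0.2,0],[-1,0.2,0]],"twist":[0,0,0,0,0,0,0,0]}'
python3 -m pendant '{"jaw":[-1,-1,-1,-1,-1,-1,-1,-1],"slide":[[-0.2,0.02,0],[-0.4,0.05,0],[-0.6,0.1,-0.2],[-0.8,0.1,-0.4],[-0.8,0.1,-0.6],[-0.8,0.1,-0.8],[-0.8,0.1,-1],[-0.8,0.1,-1]],"twist":[0,0,0,0,0,0,0,0]}'
python3 -m pendant '{"jaw":[-1,-1,-1,-1,-1,-1,-1,-1],"slide":[[0,0,-0.2],[0,0,-0.4],[0,0,-0.6],[0,0,-0.8],[0,0,-1],[0,0,-1],[0,0,-1],[0,0,-1]],"twist":[0,0,0,0,0,0,0,0]}'
python3 - <<'E'
from h import *
from station import monitor, imaging
from scipy.spatial.transform import Rotation as Ro
s=monitor.state();w=imaging.read_camera('wrist');t=imaging.read_camera('top');sc=imaging.read_camera('scene')
pickle.dump((s,w,t,sc),open('w2.pkl','wb'));print(s['position'],s['orientation'],s['joints'])
cv2.imwrite('pics/w2.png',cv2.resize(np.hstack([w['pixels'],sc['pixels'][100:340,320:560].repeat(2,0).repeat(2,1)]),(800,343))[:,:,::-1])
E
```

```text
time_s: 26.6
position: [0.5993, 0.2056, 0.4371]
orientation: [3.139, 0.607, 2.956]
force: [-0.0, 0.0, -0.8]
width: 0.0195
time_s: 27.4
position: [0.5001, 0.2255, 0.4367]
orientation: [3.14, 0.607, 2.956]
force: [0.5, 0.1, 0.0]
width: 0.0199
time_s: 28.2
position: [0.4203, 0.2352, 0.3338]
orientation: [-3.139, 0.604, 2.957]
force: [-0.3, 0.6, 0.1]
width: 0.0195
time_s: 29.0
position: [0.4207, 0.2354, 0.2353]
orientation: [-3.141, 0.605, 2.956]
force: [-0.4, 1.1, -0.8]
width: 0.0195
[0.42069598 0.23540635 0.23530381] [-3.14062641  0.60519167  2.95638458] [ 0.72305327 -0.57781976  2.10483171 -0.49256776  1.25259427 -0.59235097]
```

View pics/w2.png

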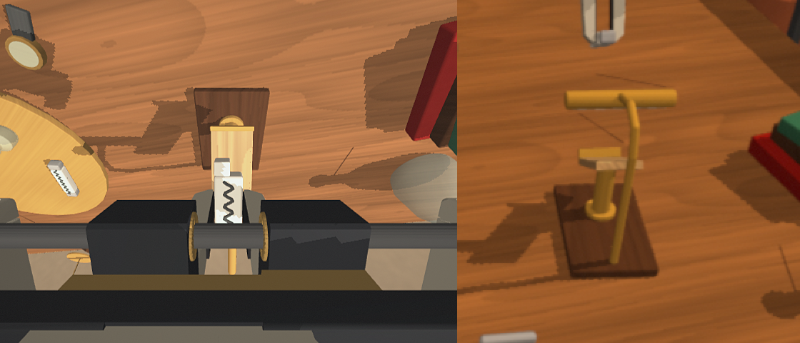

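```bash
cat >> h.py <<'E'
def wcam(s,w):
    from scipy.spatial.transform import Rotation as Ro
    R=Ro.from_euler('xyz',s['orientation']).as_matrix();C=w['tool_from_camera']
    Rc=R@C[:3,:3];o=R@C[:3,3]+s['position']
    return dict(camera_matrix=w['camera_matrix'],rvec=cv2.Rodrigues(Rc.T)[0],tvec=-Rc.T@o)
p=-.186;cs,sn=np.cos(np.radians(35)),np.sin(np.radians(35))
O=np.array([.481,.228,.074])
B=np.c_[[cs*np.cos(p),cs*np.sin(p),sn],[-np.sin(p),np.cos(p),0],[-sn*np.cos(p),-sn*np.sin(p),cs]]
E
python3 - <<'E'
from h import *
from scipy.spatial.transform import Rotation as Ro
s,w,t,sc=pickle.load(open('w2.pkl','rb'));c=wcam(s,w)
P=[O+B@[x,y,z] for x,y,z in((0,-.028,.012),(0,.028,.012),(0,-.028,0),(0,.028,0),(.05,-.028,0),(.05,.028,0))]
R=Ro.from_euler('xyz',s['orientation']).as_matrix()
Q=[s['position']+R@q for q in((.032,-.01,.007),(.032,.01,.007),(.022,.01,.007),(.022,-.01,.007))]
print('pred board',proj(c,P).round(1).tolist(),'bar',proj(c,Q).round(1).tolist())
print('tool in board',B.T@(s['position']-O),np.degrees(Ro.from_matrix(B.T@R).as_euler('xyz')))
im=w['pixels'][150:330,260:380].copy()
im=cv2.resize(im,None,fx=4,fy=4,interpolation=2)[:600]
for q in proj(c,P): cv2.circle(im,tuple(((q-[260,150])*4+2).astype(int).tolist()),3,(255,0,0),-1)
for q in proj(c,Q): cv2.circle(im,tuple(((q-[260,150])*4+2).astype(int).tolist()),3,(0,0,255),-1)
cv2.imwrite('pics/w2z.png',im[:,:,::-1])
E
```

```text
pred board [[293.1, 181.8], [355.3, 181.8], [294.1, 180.9], [354.0, 180.9], [295.0, 232.9], [352.7, 233.0]] bar [[298.6, 227.7], [340.9, 227.7], [340.5, 248.1], [298.9, 248.1]]
tool in board [ 0.04285198 -0.00387339  0.16691031] [-179.97066417   -0.32506287 -179.96268415]
```

View pics/w2z.png

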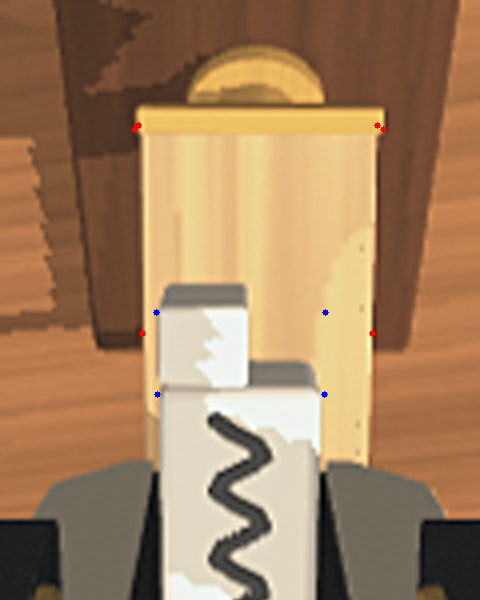

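```bash
python3 -m pendant '{"jaw":[-1,-1,-1,-1,-1,-1,-1,-1],"slide":[[0.09,-0.01,-0.145],[0.18,-0.02,-0.29],[0.27,-0.03,-0.435],[0.36,-0.04,-0.58],[0.45,-0.05,-0.72],[0.54,-0.06,-0.865],[0.54,-0.06,-0.865],[0.54,-0.06,-0.865]],"twist":[0,0,0,0,0,0,0,0]}'
python3 -m pendant '{"jaw":[-1,-1,-1,-1,-1,-1,-1,-1],"slide":[[0.04,-0.01,-0.06],[0.08,-0.015,-0.12],[0.12,-0.02,-0.18],[0.16,-0.03,-0.24],[0.2,-0.037,-0.287],[0.2,-0.037,-0.287],[0.2,-0.037,-0.287],[0.2,-0.037,-0.287]],"twist":[0,0,0,0,0,0,0,0]}'
python3 - <<'E'
from h import *
from station import monitor,imaging
from scipy.spatial.transform import Rotation as Ro
s=monitor.state();w=imaging.read_camera('wrist');R=Ro.from_euler('xyz',s['orientation']).as_matrix()
print('tool in board',B.T@(s['position']-O),np.degrees(Ro.from_matrix(B.T@R).as_euler('xyz')))
c=wcam(s,w);P=[O+B@[x,y,z] for x,y,z in((0,-.028,.012),(0,.028,.012),(0,-.028,0),(0,.028,0),(.05,-.028,0),(.05,.028,0))]
im=cv2.resize(w['pixels'][130:330,240:400],None,fx=3,fy=3,interpolation=2)
for q in proj(c,P): cv2.circle(im,tuple(((q-[240,130])*3+1).astype(int).tolist()),3,(255,0,0),-1)
cv2.imwrite('pics/w3.png',im[:,:,::-1])
E
```

```text
time_s: 29.95
position: [0.4745, 0.2293, 0.1489]
orientation: [-3.14, 0.605, 2.956]
force: [0.2, 0.1, -0.4]
width: 0.0198
time_s: 30.75
position: [0.4945, 0.2257, 0.1204]
orientation: [-3.14, 0.605, 2.956]
force: [0.3, 0.4, -0.6]
width: 0.0196
tool in board [0.03787464 0.00025079 0.0301498 ] [-179.95652443   -0.32898419 -179.9705796 ]
```

View pics/w3.png

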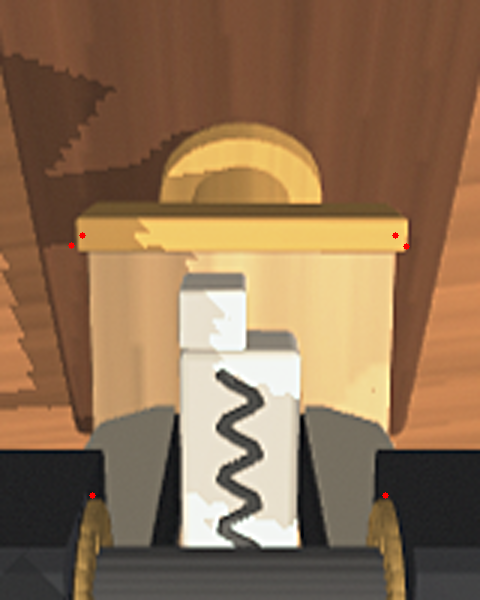

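```bash
python3 -m pendant '{"jaw":[-1,-1,-1,-1,-1,-1,-1,-1],"slide":[[0.006,-0.001,-0.008],[0.011,-0.002,-0.016],[0.017,-0.003,-0.025],[0.022,-0.004,-0.033],[0.028,-0.005,-0.041],[0.034,-0.006,-0.049],[0.034,-0.006,-0.049],[0.034,-0.006,-0.049]],"twist":[0,0,0,0,0,0,0,0]}'
```

```text
time_s: 31.6
position: [0.4979, 0.2251, 0.1155]
orientation: [-3.14, 0.605, 2.956]
force: [-0.5, 0.0, -1.3]
width: 0.0196
```

```bash
python3 -m pendant '{"jaw":[-1,-1,-1,-1,-1,-1,-1,-1],"slide":[[0.003,0,-0.004],[0.003,0,-0.004],[0.006,-0.001,-0.008],[0.006,-0.001,-0.008],[0.006,-0.001,-0.008],[0.006,-0.001,-0.008],[0.006,-0.001,-0.008],[0.006,-0.001,-0.008]],"twist":[0,0,0,0,0,0,0,0]}'
```

```text
time_s: 32.4
position: [0.4984, 0.2251, 0.1149]
orientation: [-3.141, 0.605, 2.956]
force: [-6.6, 0.7, 3.5]
width: 0.0194
```

```bash
python3 -m pendant '{"jaw":[-1,-1,-1,-1,-1,-1,-1,-1],"slide":[[-0.004,0.001,-0.003],[-0.008,0.002,-0.006],[-0.012,0.002,-0.009],[-0.016,0.003,-0.011],[-0.02,0.004,-0.014],[-0.024,0.005,-0.017],[-0.024,0.005,-0.017],[-0.024,0.005,-0.017]],"twist":[0,0,0,0,0,0,0,0]}'
python3 -c "
from h import *
from station import monitor
s=monitor.state();print(B.T@(s['position']-O),B.T@s['force'])"
```

```text
time_s: 33.2
position: [0.496, 0.2256, 0.1133]
orientation: [-3.141, 0.605, 2.956]
force: [-0.4, 0.3, 1.8]
width: 0.0196
[0.03496066 0.00043863 0.02346135] [0.6642922  0.25718665 1.74789998]
```

```bash
python3 -m pendant '{"jaw":[-1,-1,-1,-1,-1,-1,-1,-1],"slide":[[-0.002,0,-0.004],[-0.006,0.001,-0.007],[-0.01,0.002,-0.01],[-0.014,0.002,-0.012],[-0.014,0.002,-0.012],[-0.014,0.002,-0.012],[-0.014,0.002,-0.012],[-0.014,0.002,-0.012]],"twist":[0,0,0,0,0,0,0,0]}'
python3 - <<'E'
from h import *
from station import monitor,imaging
s=monitor.state();w=imaging.read_camera('wrist');print(B.T@(s['position']-O),B.T@s['force'])
cv2.imwrite('pics/w4.png',cv2.resize(w['pixels'][130:330,240:400],None,fx=3,fy=3,interpolation=2)[:,:,::-1])
E
```

```text
time_s: 34.0
position: [0.4949, 0.2259, 0.1124]
orientation: [-3.141, 0.606, 2.956]
force: [6.6, 0.4, 4.3]
width: 0.0196
[0.03352983 0.000531   0.02341818] [ 7.7463406   1.64633362 -0.12098899]
```

View pics/w4.png

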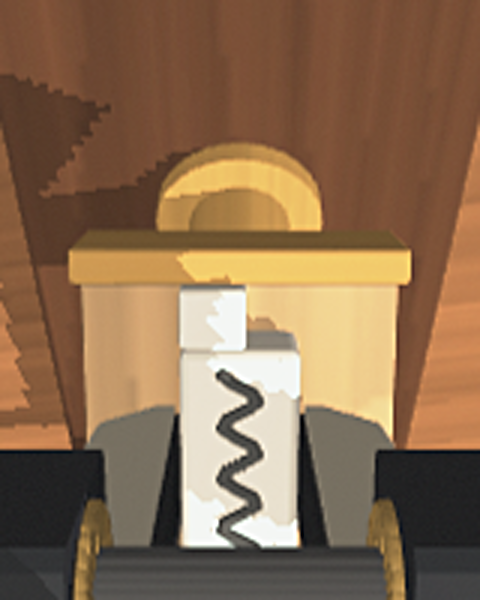

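```bash
python3 -m pendant '{"jaw":[-1,-1,-1,-1,-0.2,-0.2,-0.2,-0.2],"slide":[[0.003,0,-0.004],[0.003,0,-0.004],[0.003,0,-0.004],[0.003,0,-0.004],[0.003,0,-0.004],[0.003,0,-0.004],[0.003,0,-0.004],[0.003,0,-0.004]],"twist":[0,0,0,0,0,0,0,0]}'
python3 -m pendant '{"jaw":[-0.2,-0.2,-0.2,-0.2,-0.2,-0.2,-0.2,-0.2],"slide":[[0,0,0],[0,0,0],[-0.02,0.004,0.03],[-0.06,0.01,0.08],[-0.11,0.02,0.16],[-0.17,0.03,0.25],[-0.22,0.042,0.33],[-0.22,0.042,0.33]],"twist":[0,0,0,0,0,0,0,0]}'
python3 -m pendant '{"jaw":[-0.2,-0.2,-0.2,-0.2,-0.2,-0.2,-0.2,-0.2],"slide":[[-0.1,0.02,0.15],[-0.2,0.04,0.3],[-0.3,0.06,0.44],[-0.4,0.075,0.58],[-0.5,0.095,0.73],[-0.6,0.11,0.87],[-0.6,0.11,0.87],[-0.6,0.11,0.87]],"twist":[0,0,0,0,0,0,0,0]}'
python3 - <<'E'
from h import *
from station import monitor,imaging
s=monitor.state();w=imaging.read_camera('wrist');t=imaging.read_camera('top');c=wcam(s,w)
P=[O+B@[x,y,.016] for x,y in((0.0,-.01),(0,.01),(.064,-.01),(.064,.01))]
print(proj(c,P).round(0).tolist())
im=np.hstack([cv2.resize(w['pixels'][100:340,210:430],(440,480)),cv2.resize(t['pixels'][190:320,130:227],(358,480))])
for q in proj(c,P): cv2.circle(im,tuple(((q-[210,100])*2).astype(int).tolist()),2,(255,0,0),-1)
cv2.imwrite('pics/w5.png',im[:,:,::-1])
E
```

```text
time_s: 34.85
position: [0.495, 0.2258, 0.1116]
orientation: [-3.141, 0.605, 2.956]
force: [-0.7, -0.5, -0.1]
width: 0.0368
time_s: 35.65
position: [0.4728, 0.2306, 0.1466]
orientation: [3.14, 0.607, 2.955]
force: [-0.2, -0.0, -1.1]
width: 0.0372
time_s: 36.45
position: [0.4129, 0.2418, 0.2331]
orientation: [3.14, 0.607, 2.956]
force: [0.2, -0.4, 0.2]
width: 0.0373
[[307.0, 191.0], [330.0, 191.0], [308.0, 259.0], [329.0, 259.0]]
```

View pics/w5.png

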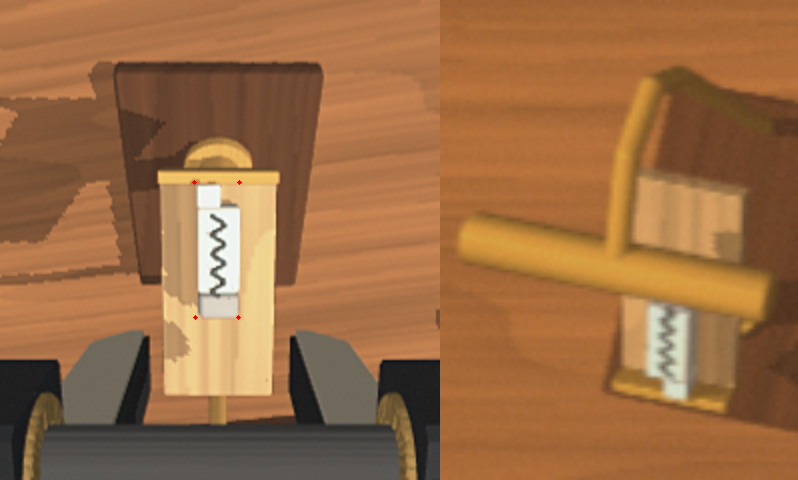

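The wrist view (left) and the top view (right) both show the bar flat on mid-board, with its break end on the lip. It sits within about 1 mm of the predicted corners (red dots). The gripper is well clear, so I'm handing in.

```bash
python3 -c "
from station import order;print(order.job_done())"
```

```text
the job is handed in; nothing more can be done
None
```

The snapped corkscrew is lying lengthwise on the sloped board, flat and mid-width, with its break end on the lip. I handed the job in at about 36.5 s of the 53 s allowed; no verdict is reported.

- **Pick:** I found the 64 mm bar in the top and wrist views and gripped it across its middle with the tool vertical.
- **Tilt:** the moves only turn the tool about the vertical. To get the 35° tilt I pushed past the arm's reach in clear air, which tips the tool about 2° per call, reaching 0.61 rad. I then turned it to match the board.
- **Placing:** I lowered the bar along the board's normal until it touched at about 7 N. I then slid it down until the lip pushed back at about 8 N, pressed lightly, opened the fingers and backed out square to the board.

**Last checks:**
- In the final wrist view the bar's corners were within about 1 mm of where a bar seated on the lip should be.
- Before release the tool was within 0.5° of square to the board.
- No force beyond the gentle contacts with the board and lip appeared in any call's end reading, and the lamp looked undisturbed.
- The picture before handing in showed only the board, so I did not re-measure the other pieces. The arm passed well above them or clear to the side.
- No check failed. The only disagreement was about 1 mm between the predicted and seen position of the lip edge, within the calibration's stated 2 mm.

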